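# Refit the feed wheel on a stock feeder's drive shaft

### The arm

A 7-joint arm with a two-finger parallel gripper is mounted at the origin on the work surface. World frame = base frame: x ahead of the robot, y to its left, z up, the work surface at z = 0. Lengths are in m, angles in rad, forces in N, time in s.
With the tool pointing down it reaches from about 0.4 to 0.85 m from the base axis. Payload 6.9 kg.
Tool frame: the origin (TCP) lies at the very end of the fingers, on their centre line; the grasp point (between the pads) lies 19 mm behind it (r.grip_point_offset is the distance from the TCP to the grasp point, in m); z points along the fingers, y is the line along which they close (so a half turn about z gives the same grasp; the last joint's range is limited). The gripper opens to 85 mm and grips with 20 to 120 N. Pads are 22 mm wide; open, the fingers measure 114 mm over their backs; the gripper's body (76 mm by 85 mm) begins 54 mm behind the grasp point. The pads swing forward as they close: fully open they stand 13 mm farther back than shut.
Start: joints at [-1.113, 0.507, -0.238, 1.5, 0.126, 1.149, -0.155], TCP at [0.215, 0.587, 0.231] pointing down, gripper open.
Joint ranges: [-3.08, 3.08], [-0.24, 2.05], [-1.43, 1.35], [0, 2.5], [-1.52, 4.66], [0.17, 1.96], [-2.89, 2.89]. Speed limits (rad/s): [2.39, 2.39, 3.14, 3.14, 3.14, 3.14, 3.14].

### API

Orientations are given as a rotation vector (axis times angle).
In Python, from station import r gives the robot as it stands. The module is installed in compiled form; this text tells all that it offers.
- The arm moves only by the tool servo_tool, never from a script. Its argument "rows" is a list that holds one entry, the list of rows, each a list of 5 numbers: the shift along the tool's x, y, z in mm, then the turn about the tool's z in degrees, then the closure, from 0 (fully open) to 1 (shut). A call has exactly 10 rows; each row shifts and turns the commanded pose from where the row before left it, along the tool's axes as they then stand; what a row does not reach is not made up. A row lasts 1/8 s, in which the tool goes at most 62.5 mm and 10.7 degrees, less where a joint would pass 70% of its speed; a pose out of reach is approached as far as the arm can. A call with a gripper value outside its range is refused whole. The fingers move at their own pace and stop on an object; the grip force is fixed at half the most. Time passes only in rows, so rows that do not move let the fingers close, or fill a call up. It gives the time, the measured TCP pose, the force, the opening and the grip force at its end, in the units of the state.
- r.get_state(): the state, without advancing time (a new reading comes with each control period).
- r.grab_frame(name): name is "side" or "top"; returns a dict with "image" (384x512x3 uint8, red, green, blue), "camera_matrix" (3x3 intrinsics, pixels), "distortion" ([k1, k2, p1, p2, k3] as OpenCV has them; the pictures are not rectified), "rvec" (rotation vector, rad) and "tvec" (3), from world to camera coordinates, as OpenCV has them. Camera axes: x right, y down, z forward; pixel columns grow to the right and rows downward; lengths in m; the calibration is good to about 2 mm. A picture is of the moment at which its call begins. There is no depth.
- r.close_job(): hands the job in; it is judged then, once.
The state is a dict: "time_s": time; "q": joint angles; "qvel": joint speeds; "joint_efforts": joint torques, N m; "tool_pos": TCP position; "eef_rot": TCP orientation; "wrist_force": force on the tool from outside, world axes, zero at the start; "torque": the same for the moment, N m; "grip_width": finger opening in m; "grip_force": force on a finger pad.
Only numpy, scipy, OpenCV 4.12 (cv2) and the standard library are available. Lean on these libraries where they do the work, as an engineer would, in place of code of your own. Each camera call takes 0.05 s, during which the arm holds its last target. There are 200 camera calls.

### The job

Put the feed wheel with the square hub onto the square shaft of the drive unit, hub upward and pushed fully home on its collar. Then swing the keeper bar closed over the wheel until it rests in its catch. Leave the other wheel, the one with the round hub, where it lies.

Things in the scene. Friction and masses are not known exactly. Their poses are not given: they have to be found in the camera images.
- wheel: Loose feed wheel, 0.22 to 0.45 kg, flat on the table, hub up: a black tyre 88 mm across and 22 mm high around a square aluminium hub, 40 x 40 mm and 46 mm high, with a square through bore, 21 x 21 mm, its sides parallel to the hub's flats. Origin: centre of the underside; x, y square to the flats, z up along the bore. Any of the four quarter turns fits.
- wheel_hub (a point): On the wheel's axis, 35 mm above its underside: middle of the hub's top 24 mm, which stand free above the tyre, for a grip on a pair of parallel flats from above.
- shaft: Fixed upright square steel shaft, 18 x 18 mm, 32 mm high on a round collar (52 mm across) on top of the drive unit; its top 7 mm taper to 12 x 12 mm. It does not turn; its yaw differs from the unit's. Origin: on the axis, on the collar's upper face (58 mm above the table), where the wheel's underside rests when fully home; x, y square to the flats, z up.
- drive_unit: Fixed green gear housing, 130 x 200 x 50 mm (x, y, z), base plate 150 x 220 mm; a motor lies on its +x side, out to 175 mm from the shaft, up to 93 mm high. Origin: on the table under the shaft's axis. The keeper's pivot post stands 78 mm off on the +y side.
- catch (a point): Middle of the catch's slot, 114 mm above the table, 78 mm to the unit's -y side of the shaft: a dark steel post 22 mm wide with a slot for the keeper's end, open to the unit's -x side; its top is 126 mm above the table.
- keeper (a joint): Keeper's angle, rad: 0 = closed, across the shaft's axis, its end in the catch (a hard stop). It grows as the bar swings open, level, clockwise seen from above, over the unit's -x side; at most 2.1. It starts at 1.3 to 1.9, stays where it is left and takes about 1 N at the pin to move.
- keeper_pin (a point): Middle of a black upright pin, 18 mm across, 119 to 149 mm above the table, on the keeper bar 105 mm from its pivot: pinch it from above or push it sideways. The keeper is a flat steel bar 14 mm wide, 162 mm long from the pivot, its underside 109 and its top 119 mm above the table: 5 mm above the hub of a wheel fully home.
- keeper_pivot (a point): On the keeper's vertical hinge axis, at the pin's mid height (134 mm above the table). The pin moves about it on a circle of 105 mm radius. Closed, the bar points from here along the unit's -y.
- round_wheel: The other wheel, loose, flat on the table: the same tyre, but a round hub 40 mm across with a round bore. Not to be used. Origin: centre of the underside.
Not all that is in view belongs to the job. What is shaped like the wheel but blue or brown is not meant.

How it is judged:
On the way:
1. the square-hubbed wheel is fully home on the square shaft (z of wheel in the frame of shaft below 0.004 m and horizontal distance between wheel and shaft below 0.005 m and angle between wheel's own z axis and vertical below 0.06 rad and (angle between the x axis of wheel and the x axis of shaft, either way round below 0.25 rad or angle between the x axis of wheel and the y axis of shaft, either way round below 0.25 rad)), for 0.2 s.
At the end, for the whole second after the job is handed in: The square-hubbed wheel is on the shaft with its underside within 4 mm of the collar, centred within 5 mm, upright within 0.06 rad, square to the shaft within 0.25 rad, and at rest; the keeper is within 0.06 rad of closed; the round-hubbed wheel is within 50 mm of where it began (all of step 1 and value of joint keeper below 0.06 rad and linear speed of wheel below 0.02 m/s and distance of round_wheel from where it was at the start of the episode below 0.05 m); the robot touches nothing.
It fails at once if the round-hubbed wheel is carried or shoved 50 mm or more from its place (distance of round_wheel from where it was at the start of the episode above 0.05 m).
It also fails if it takes over 54 s, if anything falls off the work surface, if the arm or the gripper's body presses on something with over 40 N, if the wrist force passes 120 N, or if a joint passes its speed limit or range.

## Working session

There is one attempt and no reset: what is moved stays moved. The work goes in short steps, Python scripts to look and compute and a tool call to move; the robot and the scene stay as the last step left them, time stands still between calls to the robot, and variables do not carry over. Pictures are saved under pics/ and viewed, at most 10 in all, crops included, and the job is handed in when it is done.

Besides the shell and the picture viewer there is one more tool, called after ">>>" as name([rows], argument=value, ...), one row to a line, values as JSON. servo_tool: Moves the arm, as the interface text tells. Its arguments: {"type":"object","properties":{"rows":{"type":"array"}},"required":["rows"]}

```bash
mkdir -p pics; cat > h.py <<'E'
import numpy as np, cv2, pickle
from scipy.spatial.transform import Rotation as R
def snap(n):
    from station import r
    f=r.grab_frame(n); pickle.dump(f,open(n+'.pkl','wb')); return f
def load(n): return pickle.load(open(n+'.pkl','rb'))
def px2w(f,uv,z):
    K=np.array(f['camera_matrix']);D=np.array(f['distortion'])
    n=cv2.undistortPoints(np.array(uv,float).reshape(-1,1,2),K,D).reshape(-1,2)
    M=cv2.Rodrigues(np.array(f['rvec'],float))[0]; t=np.array(f['tvec'],float).ravel()
    c=-M.T@t; d=np.c_[n,np.ones(len(n))]@M
    return c+d*((z-c[2])/d[:,2])[:,None]
def w2px(f,P):
    return cv2.projectPoints(np.array(P,float).reshape(-1,1,3),np.array(f['rvec'],float),np.array(f['tvec'],float),np.array(f['camera_matrix']),np.array(f['distortion']))[0].reshape(-1,2)
def crop(f,u0,v0,u1,v1,s,name):
    im=f['image'][v0:v1,u0:u1,::-1]
    cv2.imwrite('pics/'+name,cv2.resize(im,None,fx=s,fy=s,interpolation=cv2.INTER_CUBIC))
E
python3 - <<'E'
from h import *
from station import r
for n in('top','side'):
    f=snap(n);crop(f,0,0,512,384,1.5,n+'0.png')
    M=cv2.Rodrigues(f['rvec'])[0];print(n,-M.T@np.ravel(f['tvec']),f['camera_matrix'][0][0])
s=r.get_state();print(s['tool_pos'],s['eef_rot'],R.from_rotvec(s['eef_rot']).as_matrix().round(3),s['time_s'],s['grip_width'])
E
```

```text
top [ 0.49459666 -0.09148051  1.30127447] 424.29023857877866
side [ 0.18138639 -0.80062071  0.96103879] 417.215374897591
[0.21530062 0.58627468 0.23053631] [-5.49783367e-01 -3.09284647e+00  2.42236400e-03] [[-0.939  0.345 -0.001]
 [ 0.345  0.939 -0.001]
 [-0.    -0.002 -1.   ]] 0.1 0.0859318089248051
```

View pics/top0.png

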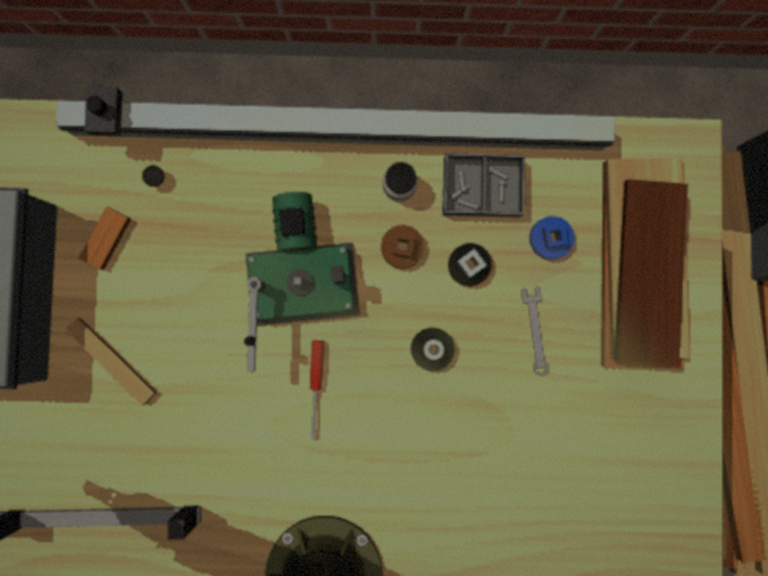

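View pics/side0.png

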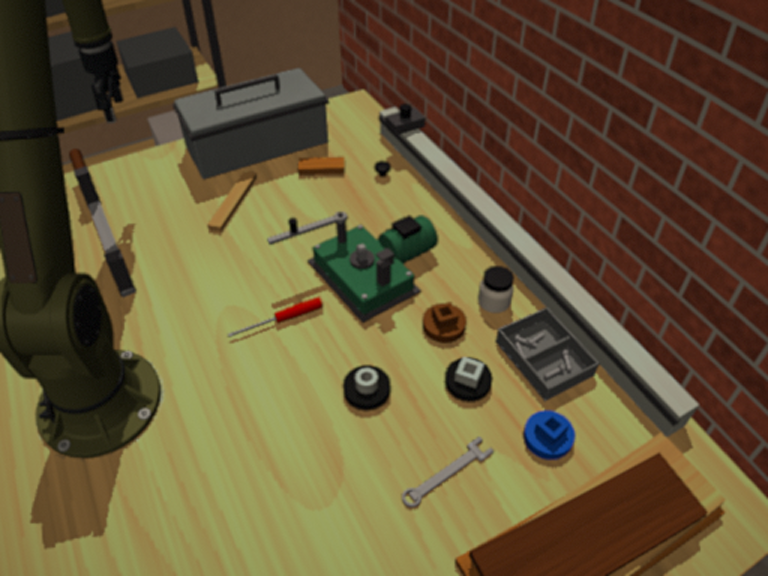

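The top view shows the square-hub wheel at about (471,264) in the enlarged picture, the round one at (433,349), the shaft at (301,281), the pivot at (254,285), the pin at (250,341) and the catch at (339,274). I'll enlarge these areas next.

```bash
python3 - <<'E'
from h import *
f=load('top')
a=f['image'][155:200,290:340,::-1];b=f['image'][155:255,155:245,::-1]
cv2.imwrite('pics/c1.png',np.hstack([cv2.resize(a,(400,360),interpolation=2)]))
crop(f,160,155,245,235,7,'c2.png')
g=load('side')
A=cv2.resize(g['image'][230:270,290:340,::-1],(400,320),interpolation=2)
B=cv2.resize(g['image'][155:195,225:275,::-1],(400,320),interpolation=2)
a=cv2.resize(a,(400,360),interpolation=2); 
b=cv2.resize(f['image'][170:205,180:230,::-1],(400,280),interpolation=2)
cv2.imwrite('pics/c1.png',np.vstack([np.hstack([a[:280],b]),np.hstack([A,B])]))
E
```

```text
(no output)
```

View pics/c1.png

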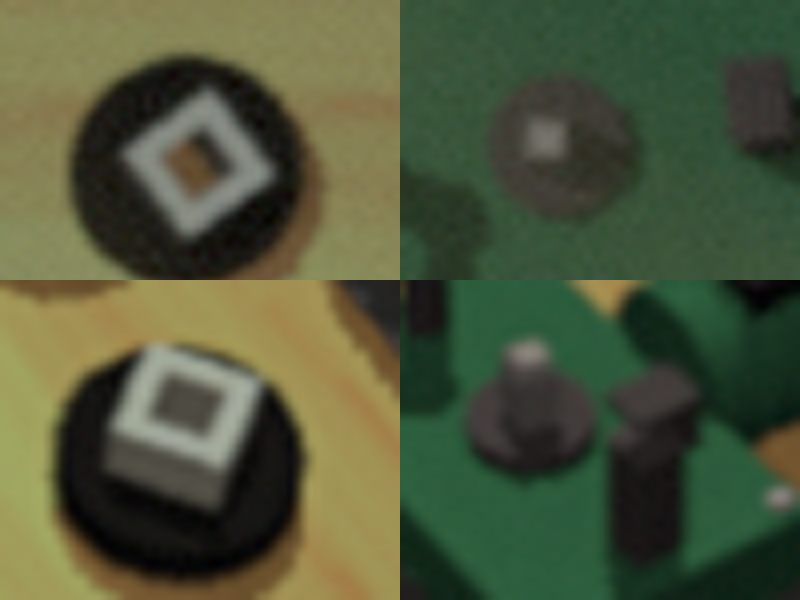

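View pics/c2.png

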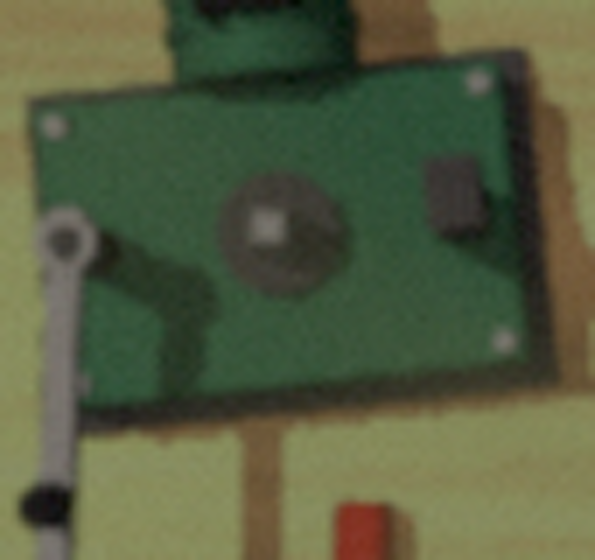

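```bash
python3 - <<'E'
from h import *
from station import r
f=load('top');g=load('side')
def u(x,y,s,o): return [(x+.5)/s-.5+o[0],(y+.5)/s-.5+o[1]]
hc=[(122,156),(208,90),(275,172),(190,240)]
W=px2w(f,[u(*p,8,(290,155)) for p in hc],.046); print('top hub',W.round(4),W.mean(0))
e=[W[(i+1)%4]-W[i] for i in range(4)];print([ (np.hypot(*d[:2]).round(4),np.degrees(np.arctan2(d[1],d[0])).round(1)%90) for d in e])
hs=[(148,345-280),(265,378-280),(232,468-280),(120,432-280)]
W=px2w(g,[u(*p,8,(290,230)) for p in hs],.046); print('side hub',W.round(4),W.mean(0))
e=[W[(i+1)%4]-W[i] for i in range(4)];print([ (np.hypot(*d[:2]).round(4),np.degrees(np.arctan2(d[1],d[0])).round(1)%90) for d in e])
print('shaft top',px2w(f,[u(145,138,8,(180,170))],.09),'side',px2w(g,[u(128,352-280,8,(225,155))],.09))
print('collar',px2w(f,[u(165,147,8,(180,170))],.058),px2w(f,[u(284,234,7,(160,155))],.058))
piv,pin=px2w(f,[u(66,240,7,(160,155))],.124)[0],px2w(f,[u(42,505,7,(160,155))],.149)[0]
print('piv',piv,'pin',pin, np.hypot(*(pin-piv)[:2]))
print('round',px2w(f,[[433.5/1.5-.3,349.5/1.5-.3]],.046))
sc=px2w(f,[u(*p,7,(160,155)) for p in [(54,125),(478,82),(504,341)]],.05);print('screws',sc)
d=sc[0]-sc[1];print('unit yaw(y axis) ',np.degrees(np.arctan2(-d[0],d[1])))
d=sc[1]-sc[2];print(np.degrees(np.arctan2(d[1],d[0])))
for n in('top','side'):
    acc=np.mean([snap(n)['image'].astype(float) for _ in range(8)],0)
    q=load(n);q['image']=np.clip(acc,0,255).astype(np.uint8);pickle.dump(q,open(n+'.pkl','wb'))
f=load('top');g=load('side')
a=np.clip(cv2.resize(f['image'][178:196,190:212,::-1].astype(float)*1.6,(528,432),interpolation=2)[:, :400],0,255)
b=np.clip(cv2.resize(g['image'][160:182,232:252,::-1].astype(float)*1.4,(400,440),interpolation=2)[:432],0,255)
cv2.imwrite('pics/c3.png',np.hstack([a,b]))
E
```

```text
top hub [[ 0.6298 -0.2484  0.046 ]
 [ 0.6554 -0.2799  0.046 ]
 [ 0.6255 -0.3054  0.046 ]
 [ 0.5993 -0.2743  0.046 ]] [ 0.62752032 -0.27698141  0.046     ]
[(np.float64(0.0406), np.float64(39.1)), (np.float64(0.0393), np.float64(40.5)), (np.float64(0.0407), np.float64(40.19999999999999)), (np.float64(0.0401), np.float64(40.3))]
side hub [[ 0.6302 -0.2508  0.046 ]
 [ 0.6578 -0.2817  0.046 ]
 [ 0.6271 -0.3075  0.046 ]
 [ 0.6021 -0.2773  0.046 ]] [ 0.62929391 -0.27933284  0.046     ]
[(np.float64(0.0414), np.float64(41.8)), (np.float64(0.0401), np.float64(40.099999999999994)), (np.float64(0.0393), np.float64(39.69999999999999)), (np.float64(0.0386), np.float64(43.3))]
shaft top [[0.57963188 0.06279385 0.09      ]] side [[0.57978611 0.061686   0.09      ]]
collar [[0.57878048 0.05942128 0.058     ]] [[0.57859292 0.05954574 0.058     ]]
piv [0.5692639  0.13788361 0.124     ] pin [0.46480514 0.13827113 0.149     ] 0.10445948758563041
round [[ 0.45480125 -0.20461572  0.046     ]]
screws [[ 0.62250131  0.15927063  0.05      ]
 [ 0.64595656 -0.01926547  0.05      ]
 [ 0.53662805 -0.03367664  0.05      ]]
unit yaw(y axis)  7.484394163036722
7.509165738048136[ WARN:0@11.989] global loadsave.cpp:1063 imwrite_ Unsupported depth image for selected encoder is fallbacked to CV_8U.
```

View pics/c3.png

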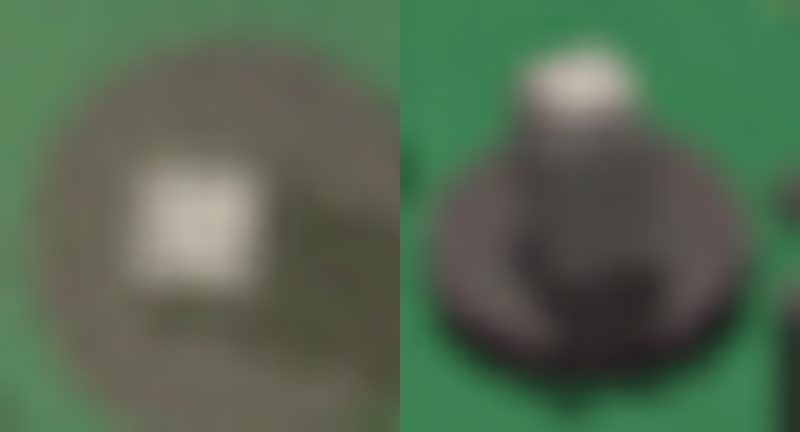

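```bash
cat > fit.py <<'E'
from h import *
from scipy.optimize import minimize
S=8
def faces(x,y,a):
    c,s=np.cos(a),np.sin(a)
    def sq(h,z): return [(x+c*i*h-s*j*h,y+s*i*h+c*j*h,z) for i,j in((1,1),(-1,1),(-1,-1),(1,-1))]
    b,m,t=sq(.009,.058),sq(.009,.083),sq(.006,.09)
    return [[p[i],p[(i+1)%4],q[(i+1)%4],q[i]] for p,q in((b,m),(m,t)) for i in range(4)]+[t]
def cost(p,f,a,o,n):
    im=f['image'][o[1]:o[1]+n,o[0]:o[0]+n].astype(float)
    lab=np.zeros((n*S,n*S),np.uint8)
    cam=-cv2.Rodrigues(np.array(f['rvec'],float))[0].T@np.ravel(f['tvec'])
    F=faces(p[0]+.5795,p[1]+.0612,a)
    for k,q in enumerate(F):
        P=np.array(q);nrm=np.cross(P[1]-P[0],P[2]-P[0])
        if nrm@(cam-P[0])<=0: continue
        uv=(w2px(f,q)-o+.5)*S-.5
        cv2.fillConvexPoly(lab,np.round(uv*16).astype(np.int32),k+1,shift=4)
    cov=[cv2.resize(cv2.GaussianBlur((lab==k).astype(float),(0,0),.5*S),(n,n),interpolation=cv2.INTER_AREA) for k in range(10)]
    A=[c.ravel() for c in cov[1:] if c.max()>0]
    bg=cov[0].ravel();yy,xx=np.mgrid[:n,:n]/n
    A+=[bg,bg*xx.ravel(),bg*yy.ravel()]
    A=np.array(A).T; Y=im.reshape(-1,3); w=(bg<.97)
    C=np.linalg.lstsq(A[w],Y[w],rcond=None)[0]
    return ((A[w]@C-Y[w])**2).mean()
for n,o,N in(('top',(188,176),20),('side',(230,158),24)):
    f=load(n);o=np.array(o)
    for d in range(-45,45,5):
        r=minimize(cost,[0,0],args=(f,np.radians(d),o,N),method='Nelder-Mead',options=dict(initial_simplex=[[-.002,-.002],[.003,0],[0,.003]],xatol=1e-4,maxiter=60))
        print(n,d,(r.x+[.5795,.0612]).round(4),round(r.fun,2))
E
python3 fit.py
```

```text
top -45 [0.5799 0.063 ] 28.72
top -40 [0.5799 0.0628] 27.79
top -35 [0.5795 0.0627] 24.07
top -30 [0.5797 0.0625] 20.66
top -25 [0.5795 0.0627] 13.85
top -20 [0.5796 0.0625] 11.97
top -15 [0.5799 0.0623] 8.22
top -10 [0.5795 0.0621] 5.14
top -5 [0.5792 0.0622] 3.96
top 0 [0.5793 0.0622] 4.18
top 5 [0.5796 0.0624] 6.83
top 10 [0.5793 0.0623] 10.9
top 15 [0.5794 0.0624] 15.49
top 20 [0.5795 0.0625] 19.86
top 25 [0.5797 0.0626] 23.95
top 30 [0.5796 0.0625] 27.57
top 35 [0.5799 0.0625] 29.17
top 40 [0.5798 0.0629] 31.18
side -45 [0.5799 0.0609] 23.29
side -40 [0.5797 0.0611] 22.63
side -35 [0.5791 0.0618] 19.14
side -30 [0.5796 0.0615] 15.99
side -25 [0.5797 0.0613] 16.96
side -20 [0.58   0.0613] 18.79
side -15 [0.5801 0.0614] 16.48
side -10 [0.5798 0.0611] 15.22
side -5 [0.5799 0.061 ] 15.76
side 0 [0.5799 0.0609] 18.62
side 5 [0.5796 0.0608] 20.06
side 10 [0.5797 0.0613] 23.97
side 15 [0.5792 0.0607] 24.33
side 20 [0.5794 0.061 ] 25.31
side 25 [0.5793 0.0611] 27.97
side 30 [0.5796 0.0611] 27.99
side 35 [0.5797 0.061 ] 26.04
side 40 [0.5797 0.0606] 25.83
```

The shaft is at about (0.5796, 0.0616) with a yaw of -4°. The wheel is at (0.6284, -0.278) with a yaw of 40.3°. The top and side views agree within 2 mm. Now I'll move towards the wheel.

>>> servo_tool([
  [[-43,-42,0,0,0],[-43,-42,0,0,0],[-43,-42,0,0,0],[-43,-42,0,0,0],[-43,-42,0,0,0],[-43,-42,0,0,0],[-43,-42,0,0,0],[-43,-42,0,0,0],[-43,-42,0,0,0],[-43,-42,0,0,0]],
])

```text
time_s: 2.15
tool_pos: [0.4751, 0.0425, 0.2317]
eef_rot: [0.549, 3.092, 0.001]
wrist_force: [1.2, 1.8, 0.5]
grip_width: 0.0854
grip_force: 0.0
```

>>> servo_tool([
  [[-43,-42,0,0,0],[-43,-42,0,0,0],[-43,-42,0,0,0],[-43,-42,0,0,0],[-43,-42,0,0,0],[-41,-40,0,0,0],[0,0,20,10,0],[0,0,20,10,0],[0,0,20,9.5,0],[0,0,20,0,0]],
])

```text
time_s: 3.4
tool_pos: [0.6286, -0.2785, 0.1506]
eef_rot: [-1.322, -2.85, 0.0]
wrist_force: [0.2, 1.0, 0.2]
grip_width: 0.0855
grip_force: 0.0
```

```bash
cat > st.py <<'E'
from h import *
from station import r
def st():
    s=r.get_state();M=R.from_rotvec(s['eef_rot']).as_matrix();p=np.array(s['tool_pos'])
    print('t',s['time_s'],'p',p.round(4),'yaw_y',np.degrees(np.arctan2(M[1,1],M[0,1])).round(2),'tilt',np.degrees(np.arccos(-M[2,2])).round(2),'q',np.round(s['q'],2),'w',round(s['grip_width'],4),'F',np.round(s['wrist_force'],1),'gf',s['grip_force'])
    return s,M,p
def to(x,y,z,yaw):
    s,M,p=st();d=M.T@(np.array([x,y,z])-p)*1000
    a=np.degrees(np.arctan2(M[1,1],M[0,1]))
    print('shift',d.round(1),'turn',round((a-yaw+90)%180-90,1))
E
python3 -c "
from st import *
to(.6284,-.278,.023,40.3);print(r.grip_point_offset)"
```

```text
t 3.4 p [ 0.6286 -0.2785  0.1506] yaw_y 40.22 tilt 0.01 q [ 0.29  0.67  0.17  1.43 -0.12  1.05  1.18] w 0.0855 F [0.2 1.  0.2] gf 0.0
shift [  0.5   0.2 127.6] turn -0.1
0.0187
```

>>> servo_tool([
  [[0.5,0,40,0,0],[0,0,40,0,0],[0,0,25,0,0],[0,0,15,0,0],[0,0,7.5,0,0],[0,0,0,0,0.3],[0,0,0,0,1],[0,0,0,0,1],[0,0,0,0,1],[0,0,0,0,1]],
])

```text
time_s: 4.65
tool_pos: [0.629, -0.2788, 0.0253]
eef_rot: [1.318, 2.849, -0.0]
wrist_force: [-0.9, 0.4, 5.5]
grip_width: 0.0391
grip_force: 60.9
```

```bash
python3 -c "
from st import *
to(.5796,.0616,.15,-4)"
```

```text
t 4.65 p [ 0.629  -0.2788  0.0253] yaw_y 40.34 tilt 0.15 q [ 0.3   0.8   0.14  1.55 -0.14  0.8   1.2 ] w 0.0391 F [-0.9  0.4  5.5] gf 60.85728049278259
shift [ 291.2  182.8 -125.2] turn 44.3
```

>>> servo_tool([
  [[0,0,-40,0,1],[0,0,-60,0,1],[0,0,-60,0,1],[30,19,-10,0,1],[45,28,0,0,1],[50,31.5,0,0,1],[50,31.5,0,0,1],[50,31.5,0,0,1],[42,26.5,0,0,1],[24,15,0,0,1]],
])

```text
time_s: 5.9
tool_pos: [0.5782, 0.0657, 0.1937]
eef_rot: [-1.313, -2.852, -0.001]
wrist_force: [0.9, 0.1, -3.1]
grip_width: 0.0392
grip_force: 60.7
```

>>> servo_tool([
  [[0,0,0,9,1],[0,0,0,9,1],[0,0,0,9,1],[0,0,0,9,1],[0,0,0,8.3,1],[0,0,15,0,1],[0,0,15,0,1],[0,0,10,0,1],[0,0,0,0,1],[0,0,0,0,1]],
])

```text
time_s: 7.15
tool_pos: [0.5795, 0.0618, 0.154]
eef_rot: [2.296, 2.143, 0.0]
wrist_force: [-0.3, -0.3, -3.5]
grip_width: 0.0387
grip_force: 60.8
```

```bash
python3 -c "
from st import *
to(.5796,.0616,.15,-4)
g=snap('side');f=snap('top')
for n,q in(('s',g),('t',f)): print(w2px(q,[[.5796,.0616,.15],[.5796,.0616,.1]]))
a=cv2.resize(g['image'][130:190,210:275,::-1],(650,600),interpolation=2)
cv2.imwrite('pics/d1.png',a)
"
```

```text
t 7.15 p [0.5795 0.0618 0.154 ] yaw_y -3.95 tilt 0.02 q [-0.38  0.53  0.36  1.73 -0.23  0.92  0.01] w 0.0387 F [-0.3 -0.3 -3.5] gf 60.75358986854553
shift [-0.2  0.1  4. ] turn 0.1
[[239.93342325 148.77036356]
 [240.42519938 161.19448364]]
[[195.37047997 185.2115849 ]
 [197.66773704 186.57614185]]
```

View pics/d1.png

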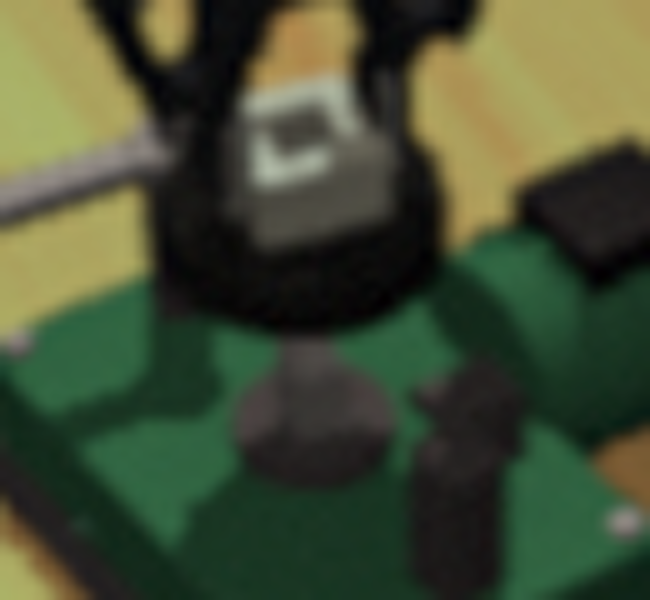

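The side view shows the wheel level above the shaft, with the front top edge of the hub at about (255,188) to (393,145) in the crop. I'll check its centring in world y.

```bash
python3 -c "
from h import *
g=load('side')
u=lambda x,y:[(x+.5)/10-.5+210,(y+.5)/10-.5+130]
W=px2w(g,[u(255,188),u(393,145)],.175);print(W,W.mean(0),np.hypot(*(W[1]-W[0])[:2]))
c=W.mean(0)[:2]+.02*np.array([.0698,.9976]);print(c)
"
```

```text
[[0.55568207 0.04336207 0.175     ]
 [0.5997309  0.04175967 0.175     ]] [0.57770648 0.04256087 0.175     ] 0.044077965520501514
[0.57910248 0.06251287]
```

>>> servo_tool([
  [[-0.5,0,15,0,1],[0,0,15,0,1],[0,0,8,0,1],[0,0,3,0,1],[0,0,3,0,1],[0,0,3,0,1],[0,0,3,0,1],[0,0,3,0,1],[0,0,0,0,1],[0,0,0,0,1]],
])

```text
time_s: 8.5
tool_pos: [0.5793, 0.0615, 0.1009]
eef_rot: [2.297, 2.143, 0.0]
wrist_force: [0.1, 0.4, -2.4]
grip_width: 0.0392
grip_force: 60.8
```

>>> servo_tool([
  [[0,0,4,0,1],[0,0,4,0,1],[0,0,4,0,1],[0,0,3,0,1],[0,0,2,0,1],[0,0,1,0,1],[0,0,1,0,1],[0,0,0,0,1],[0,0,0,0,1],[0,0,0,0,1]],
])

```text
time_s: 9.75
tool_pos: [0.5791, 0.0615, 0.0832]
eef_rot: [-2.297, -2.143, -0.001]
wrist_force: [-5.2, 0.5, 11.2]
grip_width: 0.0388
grip_force: 62.2
```

>>> servo_tool([
  [[0,0,0,0,0.6],[0,0,0,0,0.3],[0,0,0,0,0.2],[0,0,0,0,0.2],[0,0,-15,0,0.2],[0,0,-30,0,0.2],[0,0,-40,0,0.2],[0,0,-45,0,0.2],[0,0,-10,10,0.2],[0,0,0,10,0.2]],
])

```text
time_s: 11.0
tool_pos: [0.58, 0.0613, 0.2244]
eef_rot: [2.638, 1.704, 0.006]
wrist_force: [-1.0, 0.2, -0.3]
grip_width: 0.0686
grip_force: 0.0
```

```bash
python3 -c "
from st import *
to(.4648,.1378,.2,-90)
g=snap('side');f=snap('top')
print(w2px(g,[[.4648,.138,.134],[.5694,.1375,.124],[.5796,.0616,.104]]),w2px(f,[[.4648,.138,.149],[.5794,.0616,.104]]))
a=cv2.resize(g['image'][135:195,175:275,::-1],(800,480),interpolation=2)
cv2.imwrite('pics/e1.png',a)
"
```

```text
t 11.0 p [0.58   0.0613 0.2244] yaw_y -24.3 tilt 0.21 q [-0.46  0.48  0.48  1.64 -0.25  1.08 -0.33] w 0.0686 F [-1.   0.2 -0.3] gf 0.0
shift [  22.3 -136.5   24.1] turn 65.7
[[195.14118279 149.98966909]
 [226.54944725 142.17691643]
 [240.3867143  160.22552882]] [[165.67156435 226.71903095]
 [197.48848463 186.54168658]]
```

View pics/e1.png

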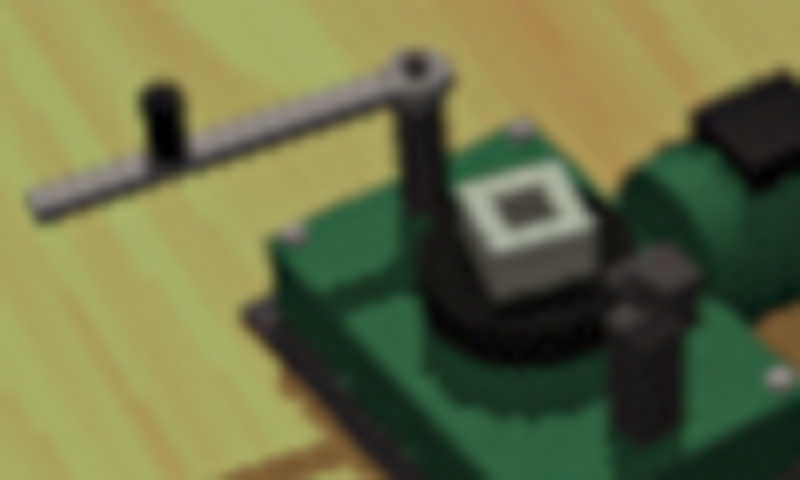

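The hub's top centre sits at (240.4,160.2) in full-frame pixels, exactly where a fully home wheel projects. The pin also matches its prediction at (195,150). Next I'll go to the pin.

>>> servo_tool([
  [[7.3,-45.5,0,0,0.2],[7.5,-45.5,0,0,0.2],[7.5,-45.5,0,0,0.2],[0,0,0,10,0.3],[0,0,0,10,0.4],[0,0,0,10,0.4],[0,0,10,10,0.4],[0,0,10,10,0.4],[0,0,10,10,0.4],[0,0,10,5.7,0.4]],
])

```text
time_s: 12.35
tool_pos: [0.4635, 0.1373, 0.1818]
eef_rot: [-3.142, -0.01, 0.0]
wrist_force: [0.9, -0.4, -0.6]
grip_width: 0.0511
grip_force: 0.0
```

```bash
python3 -c "
from st import *
to(.4648,.1375,.127,-90)"
```

```text
t 12.35 p [0.4635 0.1373 0.1818] yaw_y -89.63 tilt 0.01 q [-0.87  0.43  0.77  1.94 -0.38  0.91 -1.48] w 0.0511 F [ 0.9 -0.4 -0.6] gf 0.0
shift [ 1.3 -0.1 54.8] turn 0.4
```

>>> servo_tool([
  [[1,0,20,0.4,0.4],[0,0,20,0,0.4],[0,0,10,0,0.4],[0,0,5,0,0.4],[0,0,0,0,0.5],[0,0,0,0,1],[0,0,0,0,1],[0,0,0,0,1],[0,0,0,0,1],[0,0,0,0,1]],
])

```text
time_s: 13.6
tool_pos: [0.4649, 0.1375, 0.1275]
eef_rot: [-3.141, 0.001, -0.001]
wrist_force: [-1.4, 0.7, 6.4]
grip_width: 0.0157
grip_force: 58.5
```

```bash
python3 -c "
from st import *
s,M,p=st()
c=np.array([.5693,.1377]);print((p[:2]-c),np.hypot(*(p[:2]-c)))"
```

```text
t 13.6 p [0.4649 0.1375 0.1275] yaw_y -90.04 tilt 0.07 q [-0.82  0.5   0.71  2.01 -0.46  0.79 -1.41] w 0.0157 F [-1.4  0.7  6.4] gf 58.45929443836212
[-0.10443113 -0.00021923] 0.10443135752167748
```

>>> servo_tool([
  [[0.9,13.7,0,-7.5,1],[0.9,13.7,0,-7.5,1],[0.9,13.7,0,-7.5,1],[0.9,13.7,0,-7.5,1],[0.9,13.7,0,-7.5,1],[0.9,13.7,0,-7.5,1],[0.9,13.7,0,-7.5,1],[0.9,13.7,0,-7.5,1],[0,0,0,0,1],[0,0,0,0,1]],
])

```text
time_s: 14.85
tool_pos: [0.5191, 0.0477, 0.1276]
eef_rot: [2.72, 1.57, 0.007]
wrist_force: [3.5, 3.8, -0.2]
grip_width: 0.0157
grip_force: 59.6
```

```bash
python3 -c "
from st import *
s,M,p=st()
c=np.array([.5693,.1377]);d=p[:2]-c;print(np.hypot(*d),np.degrees(np.arctan2(*d[::-1]))%360)
to(.583,.0336,.1275,7.5)"
```

```text
t 14.85 p [0.5191 0.0477 0.1276] yaw_y -30.01 tilt 0.26 q [-0.4   0.48  0.38  1.92 -0.25  0.77 -0.4 ] w 0.0157 F [ 3.5  3.8 -0.2] gf 59.55400586128235
0.10307209829820514 240.8790795946844
t 14.85 p [0.5191 0.0477 0.1276] yaw_y -30.01 tilt 0.26 q [-0.4   0.48  0.38  1.92 -0.25  0.77 -0.4 ] w 0.0157 F [ 3.5  3.8 -0.2] gf 59.55400586128235
shift [19.8 62.3  0.3] turn -37.5
```

>>> servo_tool([
  [[0.7,13.7,0,-7.5,1],[0.7,13.7,0,-7.5,1],[0.7,13.7,0,-7.5,1],[0.7,13.7,0,-7.5,1],[0.7,10,0,-7.5,1],[0,2,0,0,1],[0,1,0,0,1],[0,1,0,0,1],[0,0,0,0,1],[0,0,0,0,1]],
])

```text
time_s: 16.1
tool_pos: [0.5838, 0.0354, 0.1275]
eef_rot: [-2.071, -2.362, -0.005]
wrist_force: [0.4, 6.4, 3.3]
grip_width: 0.0159
grip_force: 60.0
```

```bash
python3 -c "
from st import *
c=np.array([.5693,.1377]);s,M,p=st();d=p[:2]-c;print(np.hypot(*d),np.degrees(np.arctan2(*d[::-1]))%360)
to(.583,.0336,.1275,7.5)"
```

```text
t 16.1 p [0.5838 0.0354 0.1275] yaw_y 7.52 tilt 0.2 q [-0.22  0.55  0.18  1.76 -0.13  0.85  0.16] w 0.0159 F [0.4 6.4 3.3] gf 60.014047622680664
0.10335316133270159 278.0787478070263
t 16.1 p [0.5838 0.0354 0.1275] yaw_y 7.52 tilt 0.2 q [-0.22  0.55  0.18  1.76 -0.13  0.85  0.16] w 0.0159 F [0.4 6.4 3.3] gf 60.014047622680664
shift [-1.6 -1.   0. ] turn 0.0
```

Plenty of time remains, so I'll press gently until the hard stop shows in the force.

>>> servo_tool([
  [[0,1,0,0,1],[0,1,0,0,1],[0,1,0,0,1],[0,0,0,0,1],[0,0,0,0,1],[0,0,0,0,1],[0,0,0,0,1],[0,0,0,0,1],[0,0,0,0,1],[0,0,0,0,1]],
])

```text
time_s: 17.35
tool_pos: [0.5839, 0.0354, 0.1274]
eef_rot: [-2.068, -2.359, 0.001]
wrist_force: [-9.2, 6.0, 10.6]
grip_width: 0.0155
grip_force: 60.8
```

>>> servo_tool([
  [[0,-2,0,0,1],[0,0,0,0,0.7],[0,0,0,0,0.5],[0,0,0,0,0.4],[0,0,0,0,0.4],[0,0,-20,0,0.4],[0,0,-40,0,0.4],[0,0,-50,0,0.4],[-40,-40,-20,0,0.4],[-40,-40,0,0,0.4]],
])

```text
time_s: 18.6
tool_pos: [0.5154, -0.058, 0.2585]
eef_rot: [2.069, 2.36, 0.003]
wrist_force: [0.7, -1.4, -0.6]
grip_width: 0.051
grip_force: 0.0
```

```bash
python3 -c "
from st import *
st()
g=snap('side')
cv2.imwrite('pics/z1.png',cv2.resize(g['image'][125:205,190:300,::-1],(770,560),interpolation=2))
"
```

```text
t 18.6 p [ 0.5154 -0.058   0.2585] yaw_y 7.5 tilt 0.22 q [-0.11  0.32  0.24  1.74 -0.08  1.09  0.29] w 0.051 F [ 0.7 -1.4 -0.6] gf 0.0
```

View pics/z1.png

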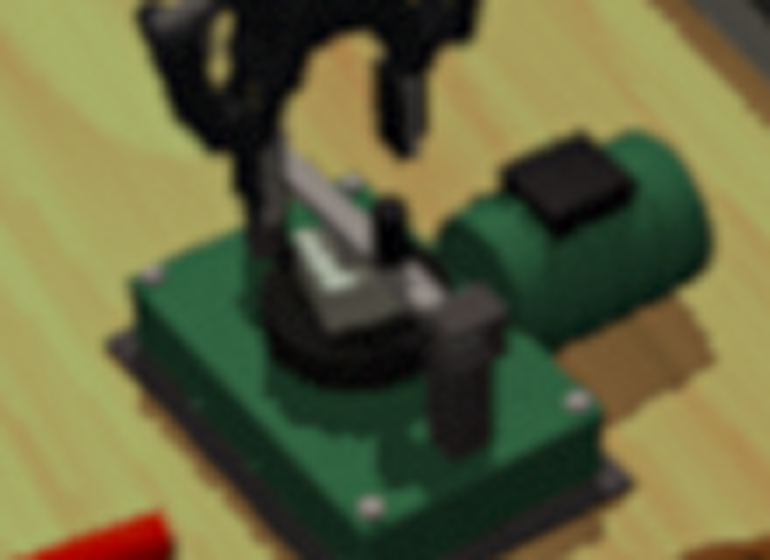

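The picture shows the bar running over the hub into the catch at about (465,300). The pin is at (390,230), the wheel sits on its collar, and the gripper is clear.

```bash
python3 -c "
from station import r
print(r.close_job())"
```

```text
the job is handed in; nothing more can be done
None
```

I put the square-hub wheel fully home on the shaft and closed the keeper into its catch up to its hard stop. I left the round wheel alone and handed the job in at about 19 s; no verdict came back.

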